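Bolt the tool chest shut past its spring catch

TASK

Bolt the tool chest shut: press its long spring catch down with one fingertip and, keeping it pressed all the way, push the bolt's upright thumb tab with the other fingertip until the bolt is fully home in its keeper. Only then let the catch spring back up, and move clear; nothing needs gripping, and everything else on the chest and bench stays where it is.

Things in the scene. Friction and masses are not known exactly. Their poses are not given: they have to be found in the camera images.
- chest: Low plywood tool chest, 280 (x) x 240 (y) x 60 mm high, fixed to the bench. Origin: centre of its underside. Its +y axis is the direction in which the bolt slides home, towards the keeper; z up. On its lid (60 mm up) lies a 96 x 170 mm aluminium plate, 3 mm thick, that carries bolt, catch and keeper. The bolt runs along y at x = -32 mm; the catch lies beside it, parallel, with its centre line at x = +32 mm, 64 mm from the bolt's line.
- tab_top (a point): Centre of the top of the bolt's upright steel thumb tab. The tab is 26 (x) x 12 (y) x 40 mm high, its top 48 mm above the lid; it stands on the flat bolt bar (16 mm wide, top 10 mm above the lid). Two small locking teeth and a rib on the bar's catch side reach 18 mm above the lid. The tab is pushed on its -y face. Behind the tab (-y side) there is free room above these 18 mm. Axes as the chest's.
- bolt (a joint): Travel of the bolt along the chest's +y: 0 = fully drawn back, 0.040 m = fully home against its stop. It starts at 0 to 0.006. It slides with about 3 N of friction and stays where it is left. Unless the catch is down, its lug blocks the teeth: from the start the bolt goes no farther than 0.008, and it is caught again at about 0.020 half-way.
- catch_pad (a point): Centre of the top face of the catch: a long flat dark steel paddle, 30 (x) x 96 (y) mm, level, top 36 mm above the lid when up. It lies along the whole stroke, so that a fingertip can slide along it while pressing. Its centre is level (in y) with the thumb tab when the bolt is at 0. Moves down with the paddle. Axes as the chest's.
- catch (a joint): How far the catch paddle is pressed down: 0 = up, 0.010 m = against its stop. Spring: about 3 N at the top, 6 N at the bottom; it springs back when let go. The bolt is free while it is pressed deeper than 0.006.
- keeper (a point): Centre of the mouth of the dark steel keeper (a bridge 29 x 24 mm, top 21 mm above the lid), 10 mm above the lid. The bolt's nose stops short of it by 2 to 8 mm at the start and ends 32 mm inside.
- jar: Small glass jar, 36 mm across, 45 mm high, loose on the chest's lid on the bolt side. Origin: centre of its underside. To be left alone.
- wrench: Steel wrench 130 mm long, lying loose on the chest's lid beyond the catch, roughly along the chest's y. Origin in its underside. To be left alone.
- screwdriver: Screwdriver 180 mm long, lying on the bench on the robot's side of the yellow parts bin. To be left alone.
- tape: Cardboard roll 60 mm across, 25 mm high, on the bench on the far side of the yellow parts bin. To be left alone.
- oil: White plastic bottle 56 mm across, 110 mm high, standing beside the yellow parts bin. Origin: centre of its underside. To be left alone.

How it is judged:
On the way, in this order (a step that is already met when the one before it is completed fails the run):
1. a finger holds the catch down while the bolt is still drawn back (value of joint catch above 0.006 m and value of joint bolt below 0.012 m and contact force between the fingers and chest above 1 N), for 0.05 s.
2. the bolt comes home with the catch still held down (value of joint bolt above 0.0365 m and value of joint catch above 0.005 m and contact force between the fingers and chest above 1 N), for 0.05 s.
At the end, for the whole second after the job is handed in: The bolt is home (within 3.5 mm of its stop) and at rest, and the catch has sprung up again (within 2 mm) (value of joint bolt above 0.0365 m and value of joint catch below 0.002 m and velocity of joint bolt between -0.005 and 0.005 m/s); the robot touches nothing.
It fails at once if the catch is let up while the bolt is on its way (value of joint catch below 0.004 m and value of joint bolt between 0.012 and 0.031 m).
It fails at once if something else on the chest or bench is lifted, carried or shoved (more than 25 mm) (distance of any of jar, wrench, screwdriver, tape, oil from where it was at the start of the episode above 0.025 m).
It also fails if it takes over 40 s, if anything falls off the work surface, if the arm or the gripper's body presses on something with over 40 N, if the wrist force passes 120 N, or if a joint passes its speed limit or range.

ROBOT

A 7-joint arm with a two-finger parallel gripper is mounted at the origin on the work surface. World frame = base frame: x ahead of the robot, y to its left, z up, the work surface at z = 0. Lengths are in m, angles in rad, forces in N, time in s.
With the tool pointing down it reaches from about 0.4 to 0.85 m from the base axis. Payload 10.4 kg.
Tool frame: the origin (TCP) lies at the very end of the fingers, on their centre line; the grasp point (between the pads) lies 19 mm behind it; x points along the fingers, z is the direction in which the jaws open and shut, and the axes are right-handed (so a half turn about x gives the same grasp; the last joint's range is limited). The gripper opens to 85 mm and grips with 20 to 120 N. Pads are 22 mm wide; open, the fingers measure 114 mm over their backs; the gripper's body (76 mm by 85 mm) begins 54 mm behind the grasp point. The pads swing forward as they close: fully open they stand 13 mm farther back than shut.
Start: joints at [-1.17, 0.332, -0.065, 1.46, 0.022, 1.35, -0.088], TCP at [0.257, 0.57, 0.206] pointing down, gripper open.
Joint ranges: [-2.6, 2.6], [-0.5, 2.12], [-1.47, 1.34], [0.16, 2.42], [-1.27, 4.41], [0.06, 2.06], [-2.6, 2.6]. Speed limits (rad/s): [2.22, 2.22, 2.79, 2.79, 3.14, 3.14, 3.14].

INTERFACE

Orientations are given as a unit quaternion [x, y, z, w].
In Python, from workcell import telemetry, viewer, manip, spot_in, mark_of gives the robot as it stands. The module is installed in compiled form; this text tells all that it offers.
- The arm moves only by the shell command python3 -m crank 'ROWS' [FORCE]. ROWS is JSON, a list of rows, each a list of 3 entries, a list of its own where there are three numbers: the closure, from 0 (fully open) to 1 (shut), then the shift along the world's x, y, z in cm, then the turn, a rotation vector about the world's x, y, z in rad. A call has 1 to 12 rows; each row shifts and turns the commanded pose from where the row before left it; what a row does not reach is not made up. A row lasts 1/12 s, in which the tool goes at most 41.7 mm and 7.16 degrees, less where a joint would pass 70% of its speed; a pose out of reach is approached as far as the arm can. A call with a gripper value outside its range is refused whole. The fingers move at their own pace and stop on an object; FORCE is the grip in N (left out, the last holds). Time passes only in rows, so rows that do not move let the fingers close. It gives the time, the measured TCP pose, the force and the opening at its end, in the units of the state.
- telemetry.get_obs(): the state, without advancing time (a new reading comes with each control period).
- viewer.camera(name): name is "scene" or "side" or "wrist"; returns a dict with "frame" (400x640x3 uint8, red, green, blue), "intrinsics" (3x3 intrinsics, pixels), "cam_to_world" (4x4, takes a point from camera to world coordinates). Camera axes: x right, y up, looking along -z (the intrinsics and any distortion apply to the point x, -y, -z); pixel columns grow to the right and rows downward; lengths in m; the calibration is good to about 2 mm. The wrist camera is an equidistant fisheye: a pixel r from the principal point sees the ray r / f radians off the axis. A picture is of the moment at which its call begins. There is no depth.
- manip.hand_in(): hands the job in, once; it reports no verdict.
Trained networks look in a picture, given as the dict that the camera call returned (one of the last four; its "shot" number tells which), for a name from the list of things; names that differ only in an ending like _2 or _b are one class to them, and where a whole thing is asked for, a point or a joint stands for the part that bears it (a point fixed in the world has none). Each returns a list of dicts, best first, with "conf" (0 to 1); they miss things now and then, are a little off and sometimes report something else, mostly with a low value. They report only what shows in the picture. A call takes as long as a camera call.
- spot_in(thing, picture): "location" ([x, y, z] in m, in the coordinates of the camera as it stood for that picture, good to about 4 mm: the middle of the surface that is visible of it).
- mark_of(thing, picture): "location" ([x, y, z] in m, in the coordinates of the camera as it stood for that picture, good to about 4 mm: a listed point, or the origin of a listed thing).
The state is a dict: "clock": time; "joint_pos": joint angles; "joint_velocities": joint speeds; "tau": joint torques, N m; "position": TCP position; "ee_rot": TCP orientation; "ft_force": force on the tool from outside, world axes, zero at the start; "torque": the same for the moment, N m; "grip_width": opening from 0.0 (shut) to 1.0 (fully open).
Only numpy, scipy, OpenCV 4.12 (cv2) and the standard library are available. Lean on these libraries where they do the work, as an engineer would, in place of code of your own. Each camera call takes 0.05 s, during which the arm holds its last target. There are 200 camera calls.

## Working session

There is one attempt and no reset: what is moved stays moved. The work goes in short steps, Python scripts to look and compute and a shell command to move; the robot and the scene stay as the last step left them, time stands still between calls to the robot, and variables do not carry over. Pictures are saved under pics/ and viewed, about 8 in all and at most 12, crops included, and the job is handed in when it is done.

```bash
mkdir -p pics; cat > h.py <<'E'
import numpy as np,cv2
from workcell import telemetry, viewer, manip, spot_in, mark_of
def look(cam,names,save=None):
    p=viewer.camera(cam);T=np.array(p["cam_to_world"])
    if save: cv2.imwrite(save,p["frame"][:,:,::-1])
    out={}
    for n in names:
        r=mark_of(n,p)
        out[n]=[(np.round((T@np.r_[d["location"],1])[:3],4),round(d["conf"],2)) for d in r[:2]]
        print(cam,n,*out[n])
    return p,out
E
python3 - <<'E'
from h import *
o=telemetry.get_obs();print({k:np.round(v,3).tolist() for k,v in o.items()})
N=["chest","tab_top","catch_pad","keeper","jar","wrench","oil"]
look("scene",N,"pics/a.png");look("side",N,"pics/b.png");p,_=look("wrist",N,"pics/c.png")
a=cv2.imread("pics/a.png");b=cv2.imread("pics/b.png")
cv2.imwrite("pics/ab.png",cv2.resize(np.vstack([a,b]),(480,600)))
print(p["cam_to_world"])
E
```

```text
{'clock': 0.0, 'joint_pos': [-1.17, 0.333, -0.065, 1.461, 0.022, 1.35, -0.088], 'joint_velocities': [0.002, -0.001, -0.001, -0.0, -0.0, 0.001, -0.001], 'tau': [0.0, -62.545, 0.049, -39.162, 0.016, 0.01, 0.0], 'position': [0.257, 0.569, 0.205], 'ee_rot': [-0.384, 0.594, 0.383, 0.594], 'ft_force': [-0.382, -1.573, 0.131], 'torque': [0.005, 0.014, 0.014], 'grip_width': 1.001}
scene chest (array([ 5.964e-01,  1.825e-01, -1.000e-04]), 0.7)
scene tab_top (array([0.56  , 0.1727, 0.1024]), 0.83)
scene catch_pad (array([0.6238, 0.1526, 0.1003]), 0.85)
scene keeper (array([0.5771, 0.2477, 0.0703]), 0.9)
scene jar (array([0.4899, 0.1807, 0.0582]), 0.61)
scene wrench (array([0.7004, 0.1681, 0.0599]), 0.93) (array([0.595 , 0.1848, 0.0025]), 0.52)
scene oil (array([ 0.5624, -0.2844,  0.0012]), 0.85) (array([0.5762, 0.247 , 0.0688]), 0.24)
side chest (array([0.5926, 0.1852, 0.0027]), 0.78)
side tab_top (array([0.5576, 0.1698, 0.1124]), 0.73)
side catch_pad (array([0.619 , 0.1546, 0.0944]), 0.52)
side keeper (array([0.5822, 0.2462, 0.0676]), 0.78)
side jar (array([0.4851, 0.1841, 0.0625]), 0.78)
side wrench (array([0.6995, 0.1647, 0.0577]), 0.66)
side oil (array([ 0.5631, -0.2865, -0.0009]), 0.94)
wrist chest
wrist tab_top
wrist catch_pad
wrist keeper
wrist jar (array([0.4849, 0.1826, 0.0611]), 0.62)
wrist wrench
wrist oil
[[ 0.41219248 -0.8754131  -0.25248614  0.19333754]
 [ 0.91109597  0.39641925  0.11294207  0.59920527]
 [ 0.0012194  -0.27659298  0.96098639  0.37354713]
 [ 0.          0.          0.          1.        ]]
```

View pics/ab.png

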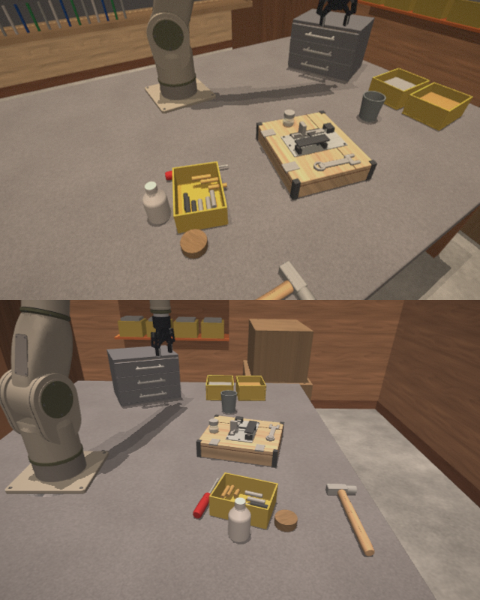

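```bash
python3 - <<'E'
from h import *
from scipy.spatial.transform import Rotation as R
o=telemetry.get_obs();print(R.from_quat(o["ee_rot"]).as_matrix().round(3))
E
```

```text
[[ 0.    -0.912  0.411]
 [ 0.     0.411  0.912]
 [-1.     0.     0.   ]]
```

The images agree with the networks: the chest is turned about -15°, with the tab on the robot's side and the catch beyond it. Next I move to a hover over the mechanism with the jaw axis along chest x.

```bash
python3 -m crank '[[0.4,[2.3,-3.1,0],[0,0,-0.1]],[0.4,[2.3,-3.1,0],[0,0,-0.1]],[0.4,[2.3,-3.1,0],[0,0,-0.1]],[0.4,[2.3,-3.1,0],[0,0,-0.1]],[0.4,[2.3,-3.1,0],[0,0,-0.1]],[0.4,[2.3,-3.1,0],[0,0,-0.1]],[0.4,[2.3,-3.1,0],[0,0,-0.1]],[0.4,[2.3,-3.1,0],[0,0,-0.1]],[0.4,[2.3,-3.1,0],[0,0,-0.1]],[0.4,[2.3,-3.1,0],[0,0,-0.1]],[0.4,[2.3,-3.1,0],[0,0,-0.1]],[0.4,[2.3,-3.1,0],[0,0,-0.1]]]' 20
python3 -m crank '[[0.4,[2.3,-3.1,0],[0,0,-0.1]],[0.4,[2.3,-3.1,0],[0,0,-0.1]],[0.4,[0,0,0],[0,0,0]],[0.4,[0,0,0],[0,0,0]]]'
python3 - <<'E'
from h import *
from scipy.spatial.transform import Rotation as R
o=telemetry.get_obs();print(o["position"],R.from_quat(o["ee_rot"]).as_matrix().round(3),o["grip_width"],o["joint_pos"])
N=["chest","tab_top","catch_pad","keeper","jar"]
look("wrist",N,"pics/d.png");look("scene",N[1:]);look("side",N[1:])
E
```

```text
clock: 2.2
position: [0.5339, 0.1961, 0.2059]
ee_rot: [0.021, 0.707, -0.02, 0.707]
ft_force: [0.6, 0.9, -0.4]
grip_width: 0.601
clock: 2.53
position: [0.58, 0.133, 0.2054]
ee_rot: [0.091, 0.701, -0.091, 0.701]
ft_force: [-1.1, 1.1, -1.1]
grip_width: 0.598
[0.58000038 0.13303941 0.20544378] [[ 0.     0.255  0.967]
 [-0.001  0.967 -0.255]
 [-1.    -0.001  0.001]] 0.5979405564018287 [-0.64184     0.27234846  0.41296613  1.56594692 -0.11040746  1.32657217
 -0.47347665]
wrist chest (array([ 5.957e-01,  1.832e-01, -5.000e-04]), 0.78)
wrist tab_top (array([0.5588, 0.1681, 0.1065]), 0.6)
wrist catch_pad (array([0.6203, 0.1522, 0.0966]), 0.67)
wrist keeper (array([0.578 , 0.2502, 0.0701]), 0.68) (array([0.5583, 0.1693, 0.1044]), 0.29)
wrist jar (array([0.4824, 0.1865, 0.0578]), 0.68) (array([ 5.967e-01,  1.858e-01, -2.000e-04]), 0.61)
scene tab_top (array([0.5752, 0.2459, 0.0722]), 0.48)
scene catch_pad (array([0.6265, 0.1514, 0.0975]), 0.8)
scene keeper (array([0.5798, 0.2464, 0.0704]), 0.64)
scene jar (array([0.4905, 0.1835, 0.0582]), 0.51) (array([ 0.6876, -0.2459, -0.0021]), 0.4)
side tab_top (array([0.5599, 0.1705, 0.1116]), 0.51)
side catch_pad (array([0.62  , 0.1521, 0.0946]), 0.62)
side keeper (array([0.5794, 0.2521, 0.0667]), 0.89)
side jar (array([0.4857, 0.1844, 0.0601]), 0.78)
```

View pics/d.png

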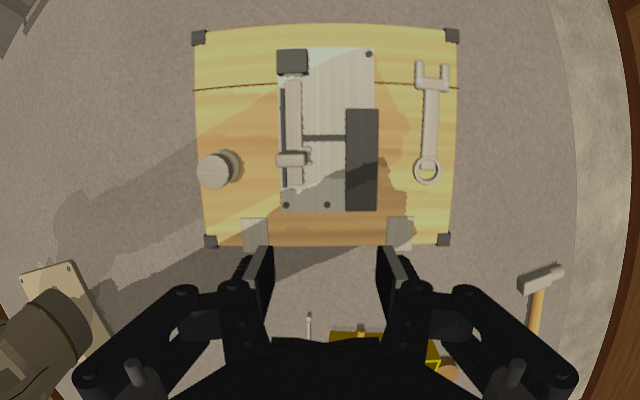

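The wrist view shows the jaw axis square to the chest. The tab is at pixel (291,159), the dark catch paddle at (362,160), the keeper at (292,60) and the jar at (217,170). The measured points give chest x of -32 mm and +32 mm, and the heights agree with the text. I'll go down behind the tab.

```bash
python3 -m crank '[[0.4,[0.2,-0.05,-3],[0,0,0]],[0.4,[0,0,-3],[0,0,0]],[0.4,[0,0,-3],[0,0,0]],[0.4,[0,0,-0.8],[0,0,0]],[0.4,[0,0,0],[0,0,0]],[0.4,[0,0,0],[0,0,0]]]'
python3 -m crank '[[0.4,[0,0,-0.3],[0,0,0]],[0.4,[0,0,-0.3],[0,0,0]],[0.4,[0,0,0],[0,0,0]],[0.4,[0,0,0],[0,0,0]]]'
python3 - <<'E'
from h import *
look("wrist",["tab_top","catch_pad"],"pics/e.png");look("side",["tab_top","catch_pad"],"pics/f.png")
f=cv2.imread("pics/f.png");f=cv2.resize(f[120:230,240:400],(800,550),interpolation=2);cv2.imwrite("pics/f2.png",f)
E
```

```text
clock: 3.83
position: [0.5815, 0.1353, 0.1086]
ee_rot: [0.089, 0.701, -0.089, 0.702]
ft_force: [0.3, 0.4, 0.7]
grip_width: 0.601
clock: 4.17
position: [0.5813, 0.1354, 0.1021]
ee_rot: [0.089, 0.701, -0.089, 0.702]
ft_force: [0.2, -0.4, 0.4]
grip_width: 0.596
wrist tab_top (array([0.5568, 0.1694, 0.1047]), 0.83)
wrist catch_pad (array([0.6181, 0.1519, 0.098 ]), 0.89)
side tab_top (array([0.5587, 0.1703, 0.1077]), 0.78)
side catch_pad (array([0.6197, 0.152 , 0.0992]), 0.7)
```

View pics/e.png

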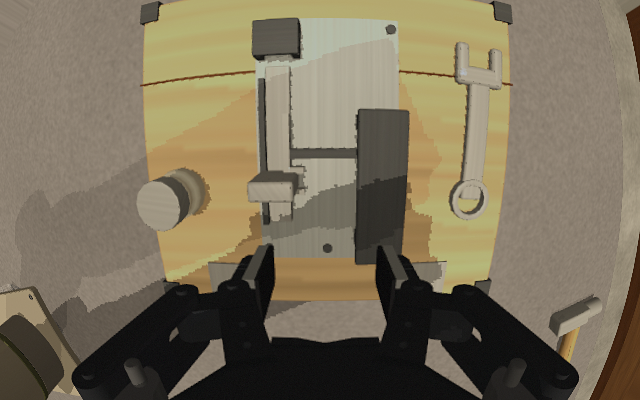

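View pics/f2.png

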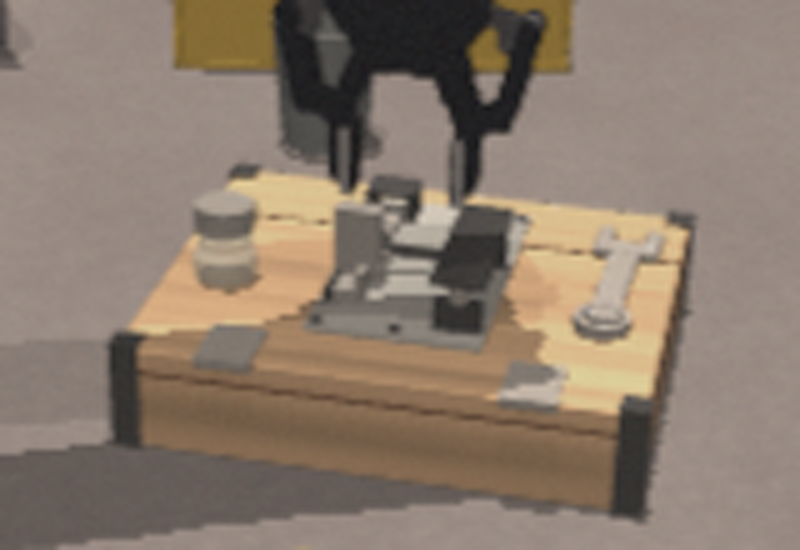

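```bash
cat >> h.py <<'E'
def proj(p,P):
    T=np.array(p["cam_to_world"]);K=np.array(p["intrinsics"]);c=np.linalg.inv(T)@np.r_[P,1];v=np.array([c[0],-c[1],-c[2]])
    return v,K
def pin(p,P):
    v,K=proj(p,P);return (K@v/v[2])[:2]
def fish(p,P):
    v,K=proj(p,P);th=np.arctan2(np.hypot(v[0],v[1]),v[2]);r=th/np.hypot(v[0],v[1]);return np.array([K[0,2]+K[0,0]*r*v[0],K[1,2]+K[1,1]*r*v[1]])
E
python3 - <<'E'
from h import *
w=viewer.camera("wrist");s=viewer.camera("side");print(s["cam_to_world"][:3,3],w["cam_to_world"][:3,3])
t=telemetry.get_obs()["position"];ex=np.array([.967,-.255,0])
for dz in (0,.01,.02):
  for n,P in dict(L=t-.026*ex,R=t+.026*ex).items():
    P=P+[0,0,dz];print(n,dz,"wrist",fish(w,P).round(1),"side crop",((pin(s,P)-[240,120])*5).round(0))
for n,P in dict(tab=[.559,.17,.108],pad=[.621,.1527,.096]).items(): print(n,fish(w,np.array(P)),(pin(s,np.array(P))-[240,120])*5)
E
```

```text
[ 0.52656515 -0.86708036  0.58482357] [0.59852722 0.20364027 0.26968265]
L 0 wrist [280.7 241.4] side crop [354. 236.]
R 0 wrist [368.7 241.7] side crop [449. 248.]
L 0.01 wrist [278.4 248.3] side crop [354. 219.]
R 0.01 wrist [371.  248.5] side crop [450. 231.]
L 0.02 wrist [275.8 255.9] side crop [354. 202.]
R 0.02 wrist [373.6 256.1] side crop [451. 214.]
tab [269.63116393 198.34172473] [358.56299863 203.18782486]
pad [383.31576325 195.01026956] [473.90628171 238.02732471]
```

Both pictures suggest the fingertips stand higher than the nominal TCP, so I'll come down in small steps and watch the force.

```bash
for i in 1 2 3; do case $i in *) python3 -m crank '[[0.4,[0,0,-0.2],[0,0,0]],[0.4,[0,0,-0.2],[0,0,0]],[0.4,[0,0,0],[0,0,0]]]' | egrep 'position|force';; esac; done
python3 - <<'E'
from h import *
look("wrist",["tab_top","catch_pad"],"pics/g.png");look("side",["tab_top","catch_pad"],"pics/g1.png")
f=cv2.imread("pics/g1.png");f=cv2.resize(f[140:190,290:350],(720,600),interpolation=2);cv2.imwrite("pics/g2.png",f)
E
```

```text
position: [0.5807, 0.1352, 0.097]
ft_force: [0.5, 0.5, -0.6]
position: [0.5807, 0.1352, 0.093]
ft_force: [-0.4, 0.3, -0.4]
position: [0.5808, 0.1352, 0.0891]
ft_force: [-0.8, -0.7, 0.2]
wrist tab_top
wrist catch_pad (array([0.6187, 0.1493, 0.0969]), 0.9) (array([0.7036, 0.1736, 0.0612]), 0.32)
side tab_top (array([0.5566, 0.1726, 0.1104]), 0.48)
side catch_pad (array([0.6184, 0.152 , 0.0971]), 0.71)
```

View pics/g2.png

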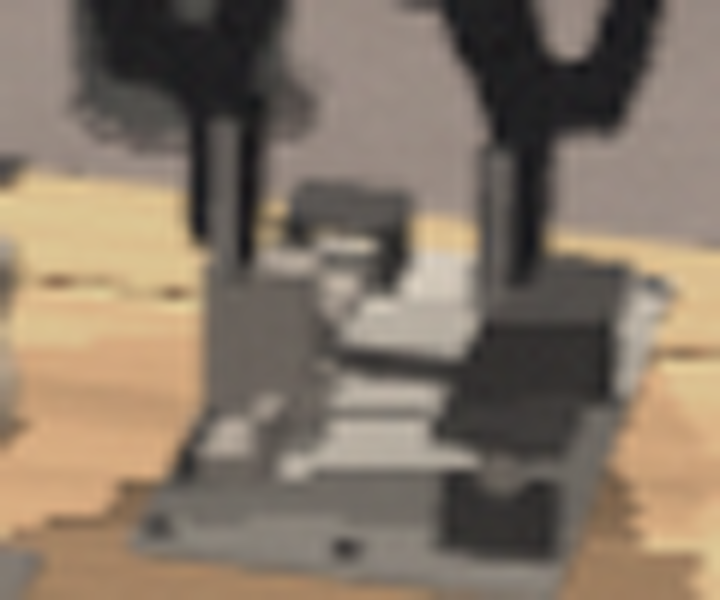

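The side crop shows both tips in front of the tab, still above the tab top (left tip at about (245,265), right tip at (525,285)). Both views agree that the tips are about 27 mm above the nominal TCP, at the commanded y. I'll keep going down with force checks.

```bash
python3 -m crank '[[0.4,[0,0,-0.5],[0,0,0]],[0.4,[0,0,-0.5],[0,0,0]],[0.4,[0,0,0],[0,0,0]]]' | egrep 'position|force'
python3 -m crank '[[0.4,[0,0,-0.2],[0,0,0]],[0.4,[0,0,-0.2],[0,0,0]],[0.4,[0,0,0],[0,0,0]]]' | egrep 'position|force'
python3 -m crank '[[0.4,[0,0,-0.2],[0,0,0]],[0.4,[0,0,-0.2],[0,0,0]],[0.4,[0,0,0],[0,0,0]]]' | egrep 'position|force|clock'
python3 - <<'E'
from h import *
w,_=look("wrist",["tab_top","catch_pad"],"pics/i.png");s,_=look("side",["tab_top","catch_pad"],"pics/h1.png")
f=cv2.imread("pics/h1.png");f=cv2.resize(f[140:190,290:350],(480,400),interpolation=2)
cv2.imwrite("pics/h2.png",np.hstack([f,cv2.imread("pics/i.png")[:,200:440]]))
E
```

```text
position: [0.5802, 0.1351, 0.0781]
ft_force: [0.1, -1.2, -0.1]
position: [0.5808, 0.1352, 0.0751]
ft_force: [-0.3, 0.7, 0.3]
clock: 6.37
position: [0.5808, 0.1352, 0.0711]
ft_force: [0.3, 0.4, 0.0]
wrist tab_top (array([0.5595, 0.1696, 0.1059]), 0.95)
wrist catch_pad (array([0.6189, 0.1524, 0.096 ]), 0.7)
side tab_top (array([0.5573, 0.1738, 0.1113]), 0.54)
side catch_pad (array([0.6191, 0.1534, 0.0942]), 0.65)
```

View pics/h2.png

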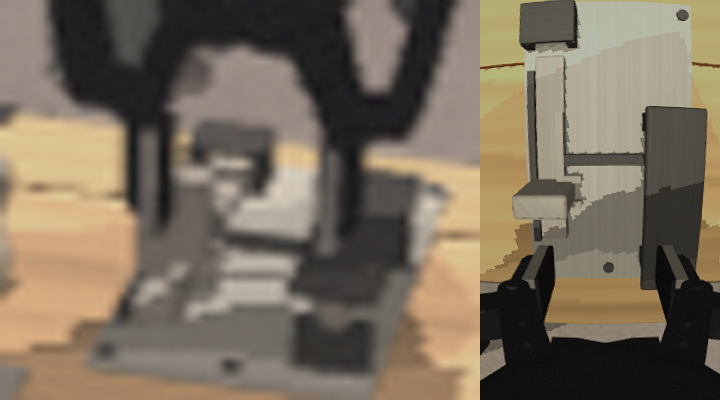

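The tips are now about level with the paddle, the left one behind the tab at (150,225) and the right one over the paddle at (345,235). There is no contact yet.

```bash
python3 -m crank '[[0.4,[0,0,-0.2],[0,0,0]],[0.4,[0,0,0],[0,0,0]]]' | egrep 'position|force'
python3 -m crank '[[0.4,[0,0,-0.2],[0,0,0]],[0.4,[0,0,0],[0,0,0]]]' | egrep 'position|force'
python3 -m crank '[[0.4,[0,0,-0.2],[0,0,0]],[0.4,[0,0,0],[0,0,0]]]' | egrep 'position|force|clock'
python3 -m crank '[[0.4,[0,0,-0.2],[0,0,0]],[0.4,[0,0,0],[0,0,0]]]' | egrep 'position|force|clock'
```

```text
position: [0.5808, 0.1352, 0.0692]
ft_force: [-0.4, -0.3, -0.9]
position: [0.5809, 0.1352, 0.0672]
ft_force: [0.4, 0.7, 0.6]
clock: 7.17
position: [0.5811, 0.1352, 0.0654]
ft_force: [-0.3, -0.9, 2.9]
clock: 7.33
position: [0.5811, 0.1353, 0.0634]
ft_force: [-0.8, -0.4, 3.5]
```

The catch was touched at about z 0.066. I'll press on to its stop.

```bash
python3 -m crank '[[0.4,[0,0,-0.2],[0,0,0]],[0.4,[0,0,-0.2],[0,0,0]],[0.4,[0,0,0],[0,0,0]]]' | egrep 'position|force'
python3 -m crank '[[0.4,[0,0,-0.2],[0,0,0]],[0.4,[0,0,0],[0,0,0]]]' | egrep 'position|force'
python3 -m crank '[[0.4,[0,0,-0.1],[0,0,0]],[0.4,[0,0,0],[0,0,0]]]' | egrep 'position|force|clock'
python3 -m crank '[[0.4,[0,0,-0.1],[0,0,0]],[0.4,[0,0,0],[0,0,0]]]' | egrep 'position|force|clock'
```

```text
position: [0.5811, 0.1352, 0.0593]
ft_force: [-0.6, 0.4, 4.5]
position: [0.5811, 0.1352, 0.0575]
ft_force: [-1.0, 0.2, 5.3]
clock: 7.92
position: [0.5812, 0.1352, 0.057]
ft_force: [-2.5, -1.0, 7.7]
clock: 8.08
position: [0.5814, 0.1352, 0.0569]
ft_force: [-5.2, -1.9, 15.4]
```

The catch is on its stop (z 0.057, force rising to 15 N). I'll ease off half a millimetre and slide along +y.

```bash
python3 -m crank '[[0.4,[0.05,0.19,0.04],[0,0,0]],[0.4,[0.1,0.39,0],[0,0,0]],[0.4,[0.1,0.39,0],[0,0,0]],[0.4,[0,0,0],[0,0,0]]]' | egrep 'position|force'
python3 -m crank '[[0.4,[0.1,0.39,0],[0,0,0]],[0.4,[0.1,0.39,0],[0,0,0]],[0.4,[0,0,0],[0,0,0]]]' | egrep 'position|force|clock'
python3 - <<'E'
from h import *
look("wrist",["tab_top","catch_pad"],"pics/j.png");look("side",["tab_top","catch_pad"])
E
```

```text
position: [0.5846, 0.1434, 0.0569]
ft_force: [-1.6, -4.6, 11.0]
clock: 8.67
position: [0.5867, 0.1506, 0.0569]
ft_force: [-1.3, -6.0, 10.1]
wrist tab_top (array([0.5593, 0.1713, 0.1054]), 0.65)
wrist catch_pad (array([0.6193, 0.1523, 0.0862]), 0.81)
side tab_top (array([0.5592, 0.1732, 0.1081]), 0.53)
side catch_pad (array([0.6171, 0.1555, 0.0875]), 0.68)
```

View pics/j.png

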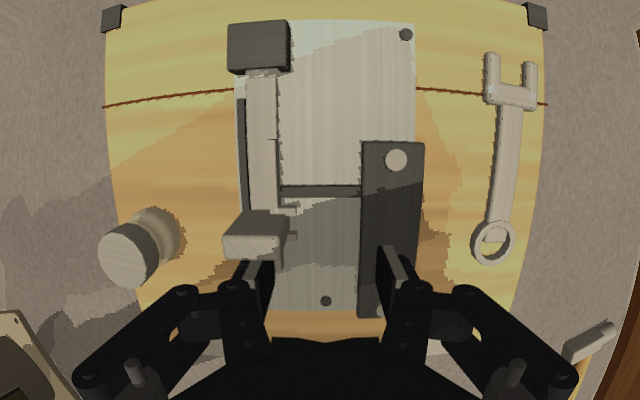

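The catch is down (pad z 0.086) and the left fingertip is about at the tab's rear face, at (255,262). I'll keep pushing, pressed.

```bash
python3 -m crank '[[0.4,[0.1,0.39,0],[0,0,0]],[0.4,[0.1,0.39,0],[0,0,0]],[0.4,[0.1,0.39,0],[0,0,0]],[0.4,[0,0,0],[0,0,0]]]' | egrep 'position|force'
python3 -m crank '[[0.4,[0.1,0.39,0],[0,0,0]],[0.4,[0.1,0.39,0],[0,0,0]],[0.4,[0.1,0.39,0],[0,0,0]],[0.4,[0,0,0],[0,0,0]]]' | egrep 'position|force|clock'
python3 - <<'E'
from h import *
look("wrist",["tab_top","catch_pad"],"pics/k.png");look("side",["tab_top","catch_pad"])
E
```

```text
position: [0.5896, 0.1619, 0.057]
ft_force: [-2.4, -6.9, 12.3]
clock: 9.63
position: [0.5926, 0.1738, 0.0569]
ft_force: [-2.0, -6.8, 11.6]
wrist tab_top (array([0.5653, 0.1949, 0.1074]), 0.82)
wrist catch_pad (array([0.6187, 0.1525, 0.0871]), 0.97)
side tab_top (array([0.5646, 0.1958, 0.1134]), 0.55)
side catch_pad (array([0.5835, 0.2529, 0.0659]), 0.64) (array([0.6198, 0.1518, 0.0842]), 0.45)
```

```bash
python3 -m crank '[[0.4,[0.1,0.39,0],[0,0,0]],[0.4,[0.1,0.39,0],[0,0,0]],[0.4,[0,0,0],[0,0,0]]]' | egrep 'position|force'
python3 -m crank '[[0.4,[0.05,0.19,0],[0,0,0]],[0.4,[0.05,0.19,0],[0,0,0]],[0.4,[0,0,0],[0,0,0]]]' | egrep 'position|force|clock'
python3 -m crank '[[0.4,[0.05,0.19,0],[0,0,0]],[0.4,[0,0,0],[0,0,0]]]' | egrep 'position|force|clock'
python3 - <<'E'
from h import *
look("wrist",["tab_top","catch_pad"]);look("side",["tab_top","catch_pad"])
E
```

```text
position: [0.5946, 0.1816, 0.0569]
ft_force: [-1.8, -7.1, 10.8]
clock: 10.43
position: [0.5953, 0.1843, 0.0569]
ft_force: [-3.5, -10.5, 13.7]
clock: 10.6
position: [0.5953, 0.1843, 0.0569]
ft_force: [-8.2, -15.7, 17.0]
wrist tab_top (array([0.5703, 0.2057, 0.1059]), 0.9)
wrist catch_pad (array([0.621 , 0.1538, 0.0857]), 0.81) (array([0.5668, 0.204 , 0.1053]), 0.67)
side tab_top (array([0.5673, 0.2049, 0.1115]), 0.46)
side catch_pad (array([ 0.691 , -0.2452,  0.0046]), 0.16)
```

The motion stopped hard and the force climbed. The tab has moved about 36 mm, which fits the bolt being home. One small confirming push and a look before I let go.

```bash
python3 -m crank '[[0.4,[0.05,0.19,0],[0,0,0]],[0.4,[0,0,0],[0,0,0]],[0.4,[0,0,0],[0,0,0]]]' | egrep 'position|force|clock'
python3 - <<'E'
from h import *
look("wrist",["tab_top","catch_pad"],"pics/l.png")
E
```

```text
clock: 11.15
position: [0.5953, 0.1842, 0.0569]
ft_force: [-11.6, -21.5, 20.9]
wrist tab_top (array([0.5678, 0.2108, 0.1058]), 0.74)
wrist catch_pad (array([0.618 , 0.1508, 0.0882]), 0.95)
```

View pics/l.png

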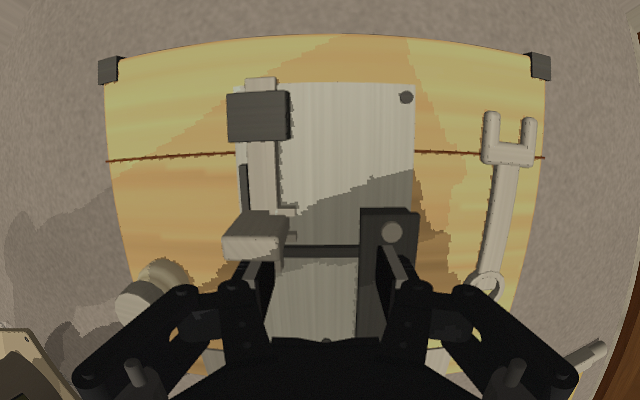

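The bolt nose sticks out past the keeper at (262,83), so it is home, and the catch is still down. I'll back off the tab, lift straight up and move clear.

```bash
python3 -m crank '[[0.4,[-0.1,-0.39,0],[0,0,0]],[0.4,[-0.1,-0.39,0],[0,0,0]],[0.4,[-0.1,-0.39,0],[0,0,0]],[0.4,[0,0,0.5],[0,0,0]],[0.4,[0,0,1],[0,0,0]],[0.4,[0,0,2],[0,0,0]],[0.4,[0,0,3],[0,0,0]],[0.4,[0,0,3],[0,0,0]],[0.4,[-0.5,-2,3],[0,0,0]],[0.4,[0,0,0],[0,0,0]],[0.4,[0,0,0],[0,0,0]]]'
python3 - <<'E'
from h import *
look("wrist",["tab_top","catch_pad","jar","wrench","keeper"],"pics/m.png");look("side",["tab_top","catch_pad","jar"])
E
```

```text
clock: 12.22
position: [0.5882, 0.1588, 0.1831]
ee_rot: [0.09, 0.7, -0.09, 0.702]
ft_force: [0.6, -0.2, 0.4]
grip_width: 0.601
wrist tab_top (array([0.568 , 0.207 , 0.1065]), 0.89)
wrist catch_pad (array([0.6189, 0.1536, 0.0943]), 0.64)
wrist jar (array([0.4845, 0.1856, 0.0603]), 0.65)
wrist wrench (array([0.699 , 0.1702, 0.0614]), 0.94)
wrist keeper (array([0.5775, 0.2494, 0.074 ]), 0.74)
side tab_top (array([0.5699, 0.2093, 0.1107]), 0.43)
side catch_pad (array([0.6203, 0.1544, 0.0951]), 0.49)
side jar (array([0.4875, 0.1847, 0.0625]), 0.8)
```

View pics/m.png

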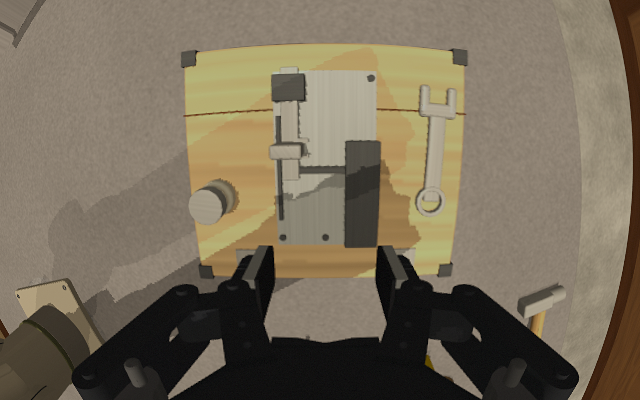

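The bolt is home, with its nose beyond the keeper at (289,69). The catch is up again (z 0.095), the jar and wrench have not moved, and the hand is free. I'm handing in.

```bash
python3 -c "
from workcell import manip; print(manip.hand_in())"
```

```text
the job is handed in; nothing more can be done
None
```

The bolt is home in its keeper, the catch has sprung back up, and the job is handed in at about 12 s on the robot's clock; the hand-in gives no verdict. I pressed the catch to its stop with one fingertip, and with it still down pushed the thumb tab with the other fingertip. I then backed off the tab, lifted straight up and moved clear.

**Last checks**
- **Bolt:** the tab moved about 38 mm from its start, and the push ended against a hard stop (over 20 N with no further motion). The bolt's nose shows past the keeper.
- **Catch:** its top measured z ≈ 0.095 m, which is the up position (0.096 m) within the networks' 4 mm error. While pressed it stayed at about 0.086 to 0.088 m.
- **Clear of everything:** the jar and wrench are within measuring error of where they started, and the wrist force is near zero. I did not measure the screwdriver, tape and oil again; the arm never went near them.

**Disagreement:** at this opening the fingertips stood about 27 mm above the reported TCP, more than the text suggests. I therefore found the contact height by stepping down and watching the force.

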